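Reset the bench power box with its button pair

TASK

The power box on the bench has tripped. With the fingertips, push its sloping guard fully back away from you, then press the two round reset buttons fully down together, keep both down for at least three seconds, and let them come back up with the guard left open. Leave the small square test key between them unpressed, and do not grasp or shift any of the things standing around.

Things in the scene. Friction and masses are not known exactly. Their poses are not given: they have to be found in the camera images.
- power_box: grey steel box fixed to the bench, 124 (x) x 148 (y) x 55 high. Origin: centre of its underside; x axis to its rear (away from the robot), y to its left, z up. Its flat top (deck) is at z = 55 mm. Button row at x = -22 mm: round buttons at y = +31 and -31, square key at y = 0. Rails 10 mm high and 7 thick run along x at y = +-63
- guard (a joint): slide of the aluminium guard, 0 = fully forward (covers the button row), 0.050 m = fully back against its stop (row uncovered); it moves along the box's +x, starts between 0 and 0.008, needs about 2 N and stays where it is left
- guard_face (a point): middle of the guard's upright front face, 20 mm above the deck; push here along the box's +x. The face is 122 mm wide (y) and 16 high (12 to 28 mm above the deck); behind it the guard is 44 mm deep and its roof slopes down to the rear. The face is at x = -44 mm in the box frame when fully forward, +6 mm when fully back
- reset_left (a joint): spring travel of the left round button: 0 = up, 0.006 m = fully down; starts to give at 1.5 N, fully down at 5 N, springs back up when let go
- reset_left_top (a point): centre of the flat top of the left round black button, 26 mm across; the top is 10 mm above the deck when up, 4 mm when fully down
- reset_right (a joint): spring travel of the right round button, the same as the left: 0 = up, 0.006 m = fully down at 5 N
- reset_right_top (a point): centre of the flat top of the right round black button, 62 mm from the left one along the box's y; the same size and heights
- test_key (a joint): spring travel of the square test key, to be left alone: 0 = up, 0.004 m = down
- test_key_top (a point): centre of the top of the square black test key, 14 x 14, midway between the round buttons; its top is 5.5 mm above the deck
- plug_carton: small yellow cardboard carton standing upright, 25 x 25 x 72, beside the box's right side; origin: centre of its underside
- hex_nut: plain steel hexagon nut lying flat, 24 x 28 x 13, beside the box's right side; origin: centre of its underside
- carb_cup: open blue plastic cup, 69 mm wide, 52 high, beside the box's left side; origin: centre of its underside
- line_spool: spool of trimmer line lying flat, 92 mm wide, 32 high, behind and to the right of the box; origin: centre of its underside
- mix_oil: small dark green oil bottle standing, 38 x 58 x 125, near the aluminium case; origin: centre of its underside

How it is judged:
On the way, in this order (a step that is already met when the one before it is completed fails the run):
1. the guard is pushed back (value of joint guard above 0.043 m), for 0.2 s.
2. both round buttons are held down together for three seconds (value of joint each of reset_left, reset_right above 0.0045 m and value of joint guard above 0.043 m), for 3 s.
At the end, for the whole second after the job is handed in: Both round buttons were down together by at least 4.5 of their 6 mm for 3 s without a break, and are up again (within 1 mm); the square key is up; the guard is still back (at least 43 of its 50 mm); nothing around was shifted by 20 mm or more (value of joint each of reset_left, reset_right, test_key below 0.001 m and value of joint guard above 0.043 m); the robot touches nothing.
It fails at once if one round button is pressed down (over 4.5 mm) while the other is up (under 1 mm) ((value of joint reset_left above 0.0045 m and value of joint reset_right below 0.001 m) or (value of joint reset_right above 0.0045 m and value of joint reset_left below 0.001 m)).
It fails at once if the square test key is pressed (over 2 mm) (value of joint test_key above 0.002 m).
It fails at once if a bystander is lifted, carried or shifted by over 20 mm (distance of any of plug_carton, hex_nut, carb_cup, line_spool, mix_oil from where it was at the start of the episode above 0.02 m).
It also fails if it takes over 59 s, if anything falls off the work surface, if the arm or the gripper's body presses on something with over 40 N, if the wrist force passes 120 N, or if a joint passes its speed limit or range.

ROBOT

A 7-joint arm with a two-finger parallel gripper is mounted at the origin on a cart in front of the work surface, level with it; the furniture and walls round the work are solid. World frame = base frame: x ahead of the robot, y to its left, z up, the work surface at z = 0. Lengths are in m, angles in rad, forces in N, time in s.
With the tool pointing down it reaches from about 0.425 to 0.925 m from the base axis. Payload 6.8 kg.
Tool frame: the origin (TCP) lies at the very end of the fingers, on their centre line; the grasp point (between the pads) lies 19 mm behind it; z points along the fingers, y is the line along which they close (so a half turn about z gives the same grasp; the last joint's range is limited). The gripper opens to 85 mm and grips with 20 to 120 N. Pads are 22 mm wide; open, the fingers measure 114 mm over their backs; the gripper's body (76 mm by 85 mm) begins 54 mm behind the grasp point. The pads swing forward as they close: fully open they stand 13 mm farther back than shut.
Start: joints at [1.033, 0.477, 0.022, 1.555, -0.011, 1.109, -0.083], TCP at [0.281, -0.614, 0.231] pointing down, gripper open.
Joint ranges: [-2.96, 2.96], [-0.34, 2.1], [-1.41, 1.46], [0.24, 2.44], [-1.37, 4.51], [0.17, 1.92], [-2.96, 2.96]. Speed limits (rad/s): [2.39, 2.39, 3.14, 3.14, 3.14, 3.14, 3.14].

INTERFACE

Orientations are given as a unit quaternion [w, x, y, z].
In Python, from station import bot gives the robot as it stands. The module is installed in compiled form; this text tells all that it offers.
- The arm moves only by the shell command python3 -m jog 'ROWS' [OPENING] [FORCE]. ROWS is JSON, a list of rows, each a list of 4 numbers: the shift along the tool's x, y, z in cm, then the turn about the tool's z in rad. In form: [[x, y, z, spin], ...]. A call has 1 to 20 rows; each row is the pose to reach, as a shift and turn from the pose commanded when the call began, along the tool's axes at that moment; what a row does not reach only later rows make up. A row lasts 1/12 s, in which the tool goes at most 41.7 mm and 7.16 degrees, less where a joint would pass 70% of its speed; a pose out of reach is approached as far as the arm can. A call with a gripper value outside its range is refused whole. OPENING is the closure, from -1 (fully open) to 1 (shut), set as the call begins (- or left out, the last holds). The fingers move at their own pace and stop on an object; FORCE is the grip in N (left out, the last holds). Time passes only in rows, so rows that repeat a pose let the fingers close. It gives the time, the measured TCP pose, the force, the opening and the grip force at its end, in the units of the state.
- bot.get_obs(): the state, without advancing time (a new reading comes with each control period).
- bot.read_camera(name): name is "scene" or "top" or "wrist"; returns a dict with "pixels" (384x512x3 uint8, red, green, blue), "depth" (384x512 float32, m along the optical axis (not along the pixel's ray), 0 where there is no reading), "fovy" (degrees; the focal length in pixels is half the picture's height over the tangent of half this angle, whatever the lens; pixels are square), "cx", "cy" (the principal point, pixels), "pose" (4x4, takes a point from camera to world coordinates). Camera axes: x right, y down, z forward; pixel columns grow to the right and rows downward; lengths in m; the calibration is good to about 2 mm. The wrist camera is an equidistant fisheye: a pixel r from the principal point sees the ray r / f radians off the axis. A picture is of the moment at which its call begins.
- bot.hand_in(): hands the job in; it is judged then, once.
The state is a dict: "t": time; "q": joint angles; "joint_vel": joint speeds; "joint_torque": joint torques, N m; "eef_pos": TCP position; "tool_rot": TCP orientation; "contact_force": force on the tool from outside, world axes, zero at the start; "torque": the same for the moment, N m; "gripper_width": opening from 0.0 (shut) to 1.0 (fully open); "grasp_force": force on a finger pad.
Only numpy, scipy, OpenCV 4.12 (cv2) and the standard library are available. Lean on these libraries where they do the work, as an engineer would, in place of code of your own. Each camera call takes 0.05 s, during which the arm holds its last target. There are 200 camera calls.

## Working session

There is one attempt and no reset: what is moved stays moved. The work goes in short steps, Python scripts to look and compute and a shell command to move; the robot and the scene stay as the last step left them, time stands still between calls to the robot, and variables do not carry over. Pictures are saved under pics/ and viewed, at most 10 in all, crops included, and the job is handed in when it is done.

```bash
mkdir -p pics; cat > h.py <<'E'
import numpy as np, cv2
from station import bot
def pts(c):
    d=c["depth"];h,w=d.shape;f=h/2/np.tan(np.radians(c["fovy"])/2)
    v,u=np.mgrid[:h,:w]
    P=np.stack([(u-c["cx"])/f*d,(v-c["cy"])/f*d,d],-1)
    return P@c["pose"][:3,:3].T+c["pose"][:3,3]
E
python3 - <<'E'
from h import *
for n in("top","scene"):
    c=bot.read_camera(n); cv2.imwrite(f"pics/{n}0.png",c["pixels"][...,::-1]); np.savez(f"{n}0.npz",**c); print(n,c["fovy"],c["cx"],c["cy"],c["pose"].round(3).tolist())
o=bot.get_obs();print({k:np.round(v,3).tolist() for k,v in o.items()})
E
```

```text
top 51.96017710602184 254.8739659724515 186.81394672886037 [[-0.002, -0.995, 0.103, 0.444], [-1.0, -0.0, -0.021, 0.154], [0.021, -0.103, -0.994, 1.135], [0.0, 0.0, 0.0, 1.0]]
scene 47.82712372804242 251.87120702980172 188.79022272499267 [[-0.427, -0.406, 0.808, -0.308], [-0.904, 0.191, -0.382, 0.56], [0.001, -0.894, -0.449, 0.56], [0.0, 0.0, 0.0, 1.0]]
{'t': 0.1, 'q': [1.033, 0.478, 0.022, 1.556, -0.011, 1.109, -0.083], 'joint_vel': [0.001, -0.003, -0.001, -0.003, -0.001, -0.001, 0.0], 'joint_torque': [0.005, -59.777, 1.614, -28.195, 0.013, 0.005, -0.0], 'eef_pos': [0.281, -0.613, 0.23], 'tool_rot': [-0.001, 0.977, 0.213, -0.0], 'contact_force': [-0.453, -0.056, -0.157], 'torque': [0.01, 0.005, -0.035], 'grasp_force': 0.0, 'gripper_width': 1.002}
```

View pics/top0.png

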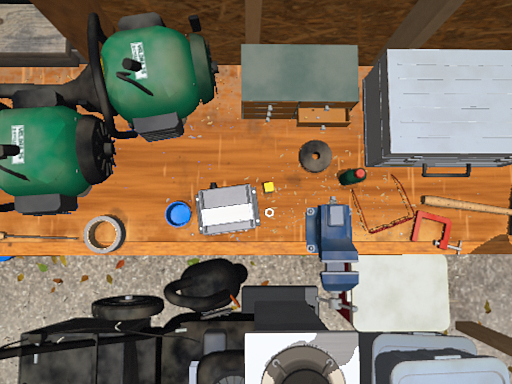

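View pics/scene0.png

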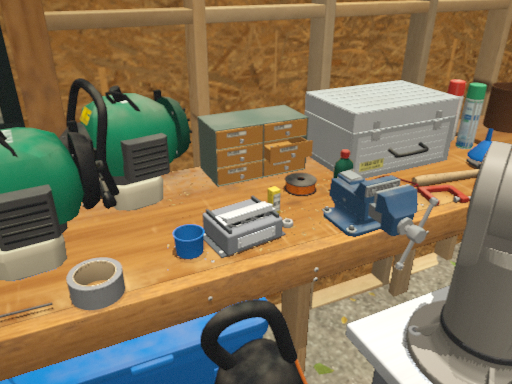

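The top view shows the grey box at about (228,208), rotated slightly. The cup is at (178,214), the carton at (268,187), the nut at (269,212) and the vise at (330,240). The robot base is at the bottom. In the scene view the box is at (243,225).

```bash
python3 - <<'E'
from h import *
for n,(u0,u1,v0,v1) in {"top":(160,290,165,250),"scene":(165,300,180,265)}.items():
    c=dict(np.load(f"{n}0.npz"));P=pts(c)
    s=np.zeros(P.shape[:2],bool);s[v0:v1,u0:u1]=1
    p=P[s]; rgb=c["pixels"][s].astype(int)
    grey=(rgb.max(1)-rgb.min(1)<30)
    m=grey&(p[:,2]>.03)&(p[:,2]<.1)
    q=p[m]
    lab=(q[:,2]>.045)
    q=q[lab]
    r=cv2.minAreaRect(q[:,:2].astype(np.float32)*1000); print(n,len(q),r,cv2.boxPoints(r).round(0).tolist())
    print(np.histogram(q[:,2],bins=np.arange(.045,.1,.004)))
    for nm,mm in {"yellow":(rgb[:,0]>150)&(rgb[:,1]>130)&(rgb[:,2]<80)&(p[:,2]>.04),"blue":(rgb[:,2]>rgb[:,0]+80)}.items():
        k=p[mm]; print(nm,len(k),k.mean(0).round(3) if len(k) else 0,k.max(0).round(3),k.min(0).round(3))
c=dict(np.load("top0.npz")); a=cv2.resize(c["pixels"][165:250,160:290,::-1],None,fx=6,fy=6,interpolation=cv2.INTER_CUBIC)
cv2.imwrite("pics/crop.png",a)
E
```

```text
top 2397 ((497.67266845703125, 193.04849243164062), (123.4933853149414, 184.30979919433594), 7.341916084289551) [[425.0, 277.0], [448.0, 94.0], [571.0, 110.0], [547.0, 292.0]]
(array([  7, 248, 940, 262,  66, 113, 170, 218, 217, 141,  15,   0,   0]), array([0.045, 0.049, 0.053, 0.057, 0.061, 0.065, 0.069, 0.073, 0.077,
       0.081, 0.085, 0.089, 0.093, 0.097]))
yellow 59 [0.547 0.1   0.161] [0.567 0.154 1.135] [0.444 0.083 0.054]
blue 456 [0.483 0.347 0.022] [0.517 0.378 1.135] [ 0.426  0.154 -0.003]
scene 1974 ((486.67181396484375, 226.11778259277344), (123.05675506591797, 301.7591247558594), 7.37095308303833) [[406.0, 368.0], [445.0, 69.0], [567.0, 84.0], [528.0, 384.0]]
(array([135, 301, 687, 111, 105, 121, 152, 145, 167,  50,   0,   0,   0]), array([0.045, 0.049, 0.053, 0.057, 0.061, 0.065, 0.069, 0.073, 0.077,
       0.081, 0.085, 0.089, 0.093, 0.097]))
yellow 64 [0.439 0.158 0.123] [0.564 0.56  0.56 ] [-0.308  0.083  0.042]
blue 841 [0.471 0.344 0.033] [0.536 0.56  0.56 ] [-0.308  0.288  0.002]
```

View pics/crop.png

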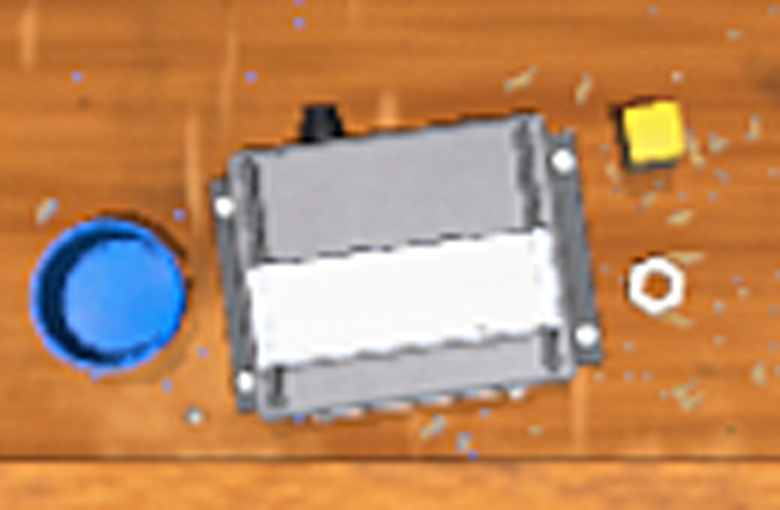

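The crop shows the box rotated about +7° with the white guard forward over the button row. The cup is to its left, and the carton and nut are to its right. Next I refine the box pose and the guard face position.

```bash
python3 - <<'E'
from h import *
a=np.radians(7.35)
for n in("top","scene"):
    c=dict(np.load(f"{n}0.npz"));P=pts(c).reshape(-1,3); rgb=c["pixels"].reshape(-1,3).astype(int)
    m=(P[:,2]>.047)&(P[:,2]<.09)&(np.hypot(P[:,0]-.497,P[:,1]-.205)<.1)&(rgb.max(1)-rgb.min(1)<30)
    q=P[m]
    L=q[:,:2]@np.array([[np.cos(a),-np.sin(a)],[np.sin(a),np.cos(a)]])
    print("y hist",*zip(*[x.tolist() for x in np.histogram(L[:,1],bins=np.arange(.05,.25,.004))[::-1]]) if 0 else "")
    h,e=np.histogram(L[:,1],bins=np.arange(.04,.26,.003)); print([(round(x,3),int(k)) for x,k in zip(e,h) if k])
    h,e=np.histogram(L[:,0],bins=np.arange(.4,.64,.003)); print([(round(x,3),int(k)) for x,k in zip(e,h) if k])
    g=q[:,2]>.078; print("ridge x (face) ",np.percentile(L[g,0],[0,5,50,95]).round(4), "y",np.percentile(L[g,1],[0,3,97,100]).round(4))
E
```

```text
y hist
[(np.float64(0.07), 13), (np.float64(0.073), 48), (np.float64(0.076), 47), (np.float64(0.079), 49), (np.float64(0.082), 50), (np.float64(0.085), 50), (np.float64(0.088), 46), (np.float64(0.091), 49), (np.float64(0.094), 49), (np.float64(0.097), 50), (np.float64(0.1), 48), (np.float64(0.103), 51), (np.float64(0.106), 50), (np.float64(0.109), 49), (np.float64(0.112), 49), (np.float64(0.115), 48), (np.float64(0.118), 48), (np.float64(0.121), 48), (np.float64(0.124), 50), (np.float64(0.127), 49), (np.float64(0.13), 49), (np.float64(0.133), 47), (np.float64(0.136), 48), (np.float64(0.139), 51), (np.float64(0.142), 48), (np.float64(0.145), 52), (np.float64(0.148), 53), (np.float64(0.151), 48), (np.float64(0.154), 49), (np.float64(0.157), 48), (np.float64(0.16), 48), (np.float64(0.163), 48), (np.float64(0.166), 51), (np.float64(0.169), 52), (np.float64(0.172), 50), (np.float64(0.175), 50), (np.float64(0.178), 47), (np.float64(0.181), 51), (np.float64(0.184), 51), (np.float64(0.187), 52), (np.float64(0.19), 48), (np.float64(0.193), 47), (np.float64(0.196), 51), (np.float64(0.199), 48)
[... 2947 characters left out ...]
33), (np.float64(0.499), 24), (np.float64(0.502), 31), (np.float64(0.505), 33), (np.float64(0.508), 23), (np.float64(0.511), 36), (np.float64(0.514), 23), (np.float64(0.517), 24), (np.float64(0.52), 16), (np.float64(0.523), 7), (np.float64(0.526), 6), (np.float64(0.529), 10), (np.float64(0.532), 6), (np.float64(0.535), 9), (np.float64(0.538), 13), (np.float64(0.541), 14), (np.float64(0.544), 34), (np.float64(0.547), 37), (np.float64(0.55), 39), (np.float64(0.553), 36), (np.float64(0.556), 38), (np.float64(0.559), 40), (np.float64(0.562), 32), (np.float64(0.565), 37), (np.float64(0.568), 21), (np.float64(0.571), 3)]
ridge x (face)  [0.4745 0.476  0.4803 0.4914] y [0.086  0.0889 0.2043 0.2059]
```

```bash
cat >> h.py <<'E'
from scipy.spatial.transform import Rotation as R
def rel(p,yaw=None):
    o=bot.get_obs();w,x,y,z=o["tool_rot"];M=R.from_quat([x,y,z,w]).as_matrix()
    d=M.T@(np.array(p)-o["eef_pos"])*100
    cur=np.arctan2(M[1,0],M[0,0]); return d.round(2).tolist(), None if yaw is None else round(float(cur-yaw),4)
BOX=np.array([0.4920,0.2112,0.]);YAW=np.radians(7.35)
def box(x,y,z,o=BOX,a=YAW): return o+[np.cos(a)*x-np.sin(a)*y,np.sin(a)*x+np.cos(a)*y,z]
E
python3 - <<'E'
from h import *
c=dict(np.load("top0.npz"));P=pts(c)
q=P[190:290,300:362].reshape(-1,3);print("vise",q.max(0),q.min(0))
for p in([.281,-.614,.36],[.48,-.35,.36],[.52,-.1,.36],[.47,.1,.32],box(-.085,0,.2)):print(rel(p,YAW))
E
```

```text
vise [0.55244018 0.15448245 1.13529333] [ 0.14363413 -0.29038087 -0.83359681]
([-0.04, 0.06, -12.96], 0.3016)
([29.05, -15.65, -12.94], 0.3016)
([43.1, -36.71, -12.9], 0.3016)
([46.89, -56.97, -8.87], 0.3016)
([45.41, -68.66, 3.15], 0.3016)
```

```bash
python3 -m jog '[[0,0,-6,0],[0,0,-10,0],[0,0,-13,0],[29,-15.6,-13,0.3],[29,-15.6,-13,0.3],[29,-15.6,-13,0.3],[29,-15.6,-13,0.3],[29,-15.6,-13,0.3],[29,-15.6,-13,0.3],[29,-15.6,-13,0.3],[29,-15.6,-13,0.3],[29,-15.6,-13,0.3],[43,-36.7,-13,0.3],[43,-36.7,-13,0.3],[43,-36.7,-13,0.3],[43,-36.7,-13,0.3],[43,-36.7,-13,0.3],[43,-36.7,-13,0.3],[43,-36.7,-13,0.3],[43,-36.7,-13,0.3]]' -0.12
python3 -c "
from h import *
for p in([.47,.1,.32],box(-.085,0,.2)):print(rel(p,YAW))"
```

```text
t: 1.77
eef_pos: [0.5194, -0.0975, 0.3611]
tool_rot: [-0.0, 0.998, 0.068, -0.0]
contact_force: [0.2, -0.6, -0.3]
gripper_width: 0.559
grasp_force: 0.0
([-2.21, -20.23, 4.13], 0.008)
([-7.02, -31.01, 16.14], 0.008)
```

```bash
python3 -m jog '[[-2.2,-20.2,4.1,0.008],[-2.2,-20.2,4.1,0.008],[-2.2,-20.2,4.1,0.008],[-2.2,-20.2,4.1,0.008],[-2.2,-20.2,4.1,0.008],[-2.2,-20.2,4.1,0.008],[-7,-31,16.1,0.008],[-7,-31,16.1,0.008],[-7,-31,16.1,0.008],[-7,-31,16.1,0.008],[-7,-31,16.1,0.008],[-7,-31,16.1,0.008],[-7,-31,16.1,0.008]]'
python3 -c "
from h import *
c=bot.read_camera('wrist');np.savez('w1.npz',**c);cv2.imwrite('pics/w1.png',c['pixels'][...,::-1])
print(c['fovy'],c['cx'],c['cy'],c['pose'].round(3).tolist(),c['depth'].min(),bot.get_obs()['eef_pos'])"
```

```text
t: 2.85
eef_pos: [0.4109, 0.196, 0.2005]
tool_rot: [0.0, 0.998, 0.06, 0.0]
contact_force: [-0.1, 0.0, 0.7]
gripper_width: 0.565
grasp_force: 0.0
65.70646984690485 253.45253109259835 194.0102618766183 [[0.119, -0.951, -0.286, 0.483], [-0.993, -0.114, -0.035, 0.204], [0.001, 0.288, -0.958, 0.344], [0.0, 0.0, 0.0, 1.0]] 0.0 [0.41145615 0.19603578 0.2010377 ]
```

View pics/w1.png

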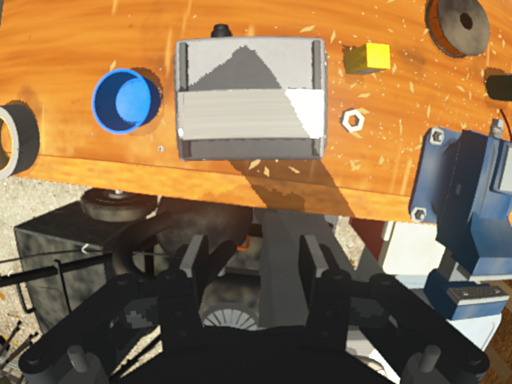

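The wrist view shows the box square to the tool, spanning columns 177–327 and rows 38–160. The guard front edge is near row 138, and the fingertips are at about (195,240) and (308,240). Next I measure the box and the fingertips with the fisheye depth.

```bash
cat >> h.py <<'E'
def wpts(c):
    d=c["depth"];h,w=d.shape;f=h/2/np.tan(np.radians(c["fovy"])/2)
    v,u=np.mgrid[:h,:w]; x=u-c["cx"];y=v-c["cy"];r=np.hypot(x,y)+1e-9;k=np.tan(r/f)/r
    P=np.stack([x*k*d,y*k*d,d],-1)
    return P@c["pose"][:3,:3].T+c["pose"][:3,3]
E
python3 - <<'E'
from h import *
c=dict(np.load("w1.npz"));P=wpts(c);rgb=c["pixels"].astype(int)
s=np.zeros(P.shape[:2],bool);s[30:170,165:335]=1
g=s&(P[...,2]>.047)&(P[...,2]<.1)&(rgb.max(2)-rgb.min(2)<45)
q=P[g];r=cv2.minAreaRect((q[:,:2]*1000).astype(np.float32));print(r)
a=YAW;M=np.array([[np.cos(a),-np.sin(a)],[np.sin(a),np.cos(a)]])
L=(q[:,:2]-BOX[:2])@M
print("box x",np.percentile(L[:,0],[0,.5,99.5,100]).round(4),"y",np.percentile(L[:,1],[0,.5,99.5,100]).round(4))
t=q[:,2]>.076;print("z",np.percentile(q[:,2],[5,25,50,75,99]).round(4),"ridge x",np.percentile(L[t,0],[0,2,50]).round(4),"y",np.percentile(L[t,1],[1,99]).round(4))
# fingers: in tool frame (box axes, rel TCP)
o=bot.get_obs()["eef_pos"]
f=(P[...,2]>.17)&(c["depth"]>0)&(np.hypot(P[...,0]-o[0],P[...,1]-o[1])<.08); f[:225]=0
T=P[f]-o; T[:,:2]=T[:,:2]@M
low=T[T[:,2]<.03]
for sgn in(1,-1):
    k=low[low[:,1]*sgn>0]
    print(sgn,len(k),np.percentile(k,[1,99],axis=0).round(4).tolist())
    k=k[k[:,2]<np.percentile(k[:,2],1)+.008]; print("tip",k.min(0).round(4),k.max(0).round(4))
E
```

```text
((492.5730285644531, 208.51165771484375), (123.48171997070312, 148.6141357421875), 7.153120994567871)
box x [-0.0616 -0.0601  0.0601  0.0621] y [-0.077  -0.0748  0.0696  0.0717]
z [0.0549 0.056  0.0571 0.0757 0.0845] ridge x [-0.0372 -0.036  -0.0226] y [-0.0621  0.0568]
1 874 [[-0.0113, 0.0233, 0.0041], [0.0105, 0.0368, 0.0298]]
tip [-0.0114  0.0232  0.0026] [0.0103 0.0367 0.012 ]
-1 872 [[-0.0116, -0.0377, 0.0043], [0.0101, -0.0239, 0.0298]]
tip [-0.0123 -0.0364  0.0027] [ 0.0099 -0.0239  0.0122]
```

```bash
sed -i 's/^BOX=.*/BOX=np.array([0.4925,0.2086,0.]);YAW=np.radians(7.25)/' h.py
python3 -c "
from h import *
for x,z in((-.085,.070),(-.03,.07),(-.006,.07),(-.001,.07)):print(rel(box(x,0,z),YAW))"
```

```text
([-0.32, -0.22, 13.1], -0.0077)
([5.18, -0.27, 13.11], -0.0077)
([7.58, -0.28, 13.11], -0.0077)
([8.08, -0.29, 13.11], -0.0077)
```

```bash
python3 -m jog '[[-0.3,-0.2,3,-0.008],[-0.3,-0.2,6,-0.008],[-0.3,-0.2,9,-0.008],[-0.3,-0.2,11.5,-0.008],[-0.3,-0.2,13.1,-0.008],[-0.3,-0.2,13.1,-0.008],[1,-0.2,13.1,-0.008],[2.5,-0.2,13.1,-0.008],[3.5,-0.25,13.1,-0.008],[4.2,-0.25,13.1,-0.008],[4.8,-0.25,13.1,-0.008],[5.4,-0.25,13.1,-0.008],[6,-0.25,13.1,-0.008],[6.5,-0.28,13.1,-0.008],[7,-0.28,13.1,-0.008],[7.4,-0.28,13.1,-0.008],[7.6,-0.28,13.1,-0.008]]'
```

```text
t: 4.32
eef_pos: [0.4854, 0.2096, 0.0693]
tool_rot: [-0.0, 0.998, 0.065, 0.0]
contact_force: [-2.1, -0.8, 1.8]
gripper_width: 0.561
grasp_force: 1.1
```

```bash
python3 -m jog '[[0.1,0,0,0],[0.2,0,0,0],[0.3,0,0,0],[0.4,0,0,0],[0.4,0,0,0]]'
python3 -c "
from h import *
o=bot.get_obs();print(o['eef_pos'],((o['eef_pos']-BOX)[:2]@np.array([np.cos(YAW),np.sin(YAW)])))"
```

```text
t: 4.73
eef_pos: [0.4882, 0.21, 0.0692]
tool_rot: [0.0, 0.998, 0.065, -0.001]
contact_force: [-3.0, -0.1, 2.2]
gripper_width: 0.558
grasp_force: 1.9
[0.48819459 0.20997668 0.06916219] -0.004097248673448052
```

```bash
python3 -m jog '[[0.1,0,0,0],[0.2,0,0,0],[0.3,0,0,0],[0.4,0,0,0],[0.4,0,0,0]]'
python3 -c "
from h import *
o=bot.get_obs();print(o['eef_pos'],((o['eef_pos']-BOX)[:2]@np.array([np.cos(YAW),np.sin(YAW)])))"
```

```text
t: 5.15
eef_pos: [0.4883, 0.21, 0.0687]
tool_rot: [0.001, 0.998, 0.066, -0.004]
contact_force: [-14.8, -2.1, 9.9]
gripper_width: 0.558
grasp_force: 7.4
[0.48834451 0.21004686 0.06873498] -0.003939669152562215
```

```bash
python3 -m jog '[[-1,0,0,0],[-2,0,0,0],[-2.2,0,0,0],[-2.2,0,0,0],[-2.2,0,0,0]]'
python3 - <<'E'
from h import *
print(bot.get_obs()['contact_force'],rel(box(-.022,0,.065),YAW))
c=bot.read_camera('wrist');cv2.imwrite('pics/w2.png',c['pixels'][...,::-1])
P=wpts(c);L=P-BOX;a=YAW;L[...,:2]=L[...,:2]@np.array([[np.cos(a),-np.sin(a)],[np.sin(a),np.cos(a)]])
b=(c['pixels'].max(2)<60)&(L[...,2]>.057)&(L[...,2]<.069)&(abs(L[...,0])<.06)&(abs(L[...,1])<.055)
print(L[b&(L[...,2]>.0625)&(L[...,1]>0)].mean(0),L[b&(L[...,2]>.0625)&(L[...,1]<0)].mean(0),b.sum())
E
```

```text
t: 5.57
eef_pos: [0.4716, 0.2078, 0.0696]
tool_rot: [-0.0, 0.998, 0.065, 0.001]
contact_force: [-0.3, 0.5, 0.4]
gripper_width: 0.561
grasp_force: 0.0
[-0.3066409   0.50129466  0.38246322] ([-0.12, 0.18, 0.46], 0.0031)
[-0.01751328  0.02754041  0.06579649] [-0.01640376 -0.02904346  0.06584155] 2295
```

View pics/w2.png

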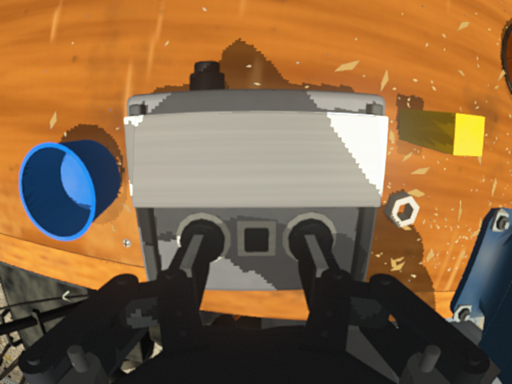

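The guard is fully back and the fingertips are over the round buttons at (205,237) and (312,237). The key at (257,238) is clear.

```bash
python3 -m jog '[[-0.1,0.17,0.2,0.003],[-0.1,0.17,0.4,0.003],[-0.1,0.17,0.6,0.003],[-0.1,0.17,0.8,0.003],[-0.1,0.17,1.0,0.003],[-0.1,0.17,1.2,0.003],[-0.1,0.17,1.4,0.003],[-0.1,0.17,1.4,0.003]]'
```

```text
t: 6.28
eef_pos: [0.4704, 0.2058, 0.0563]
tool_rot: [0.001, 0.998, 0.063, 0.0]
contact_force: [-3.6, -3.5, 15.5]
gripper_width: 0.559
grasp_force: 7.6
```

```bash
python3 -m jog '[[0,0,0.1,0],[0,0,0.2,0],[0,0,0.2,0]]'; python3 - <<'E'
from h import *
c=bot.read_camera('wrist');cv2.imwrite('pics/w3.png',cv2.resize(c['pixels'][190:310,120:400,::-1],None,fx=2.8,fy=2.8))
print(bot.get_obs()['torque'])
E
```

```text
t: 6.53
eef_pos: [0.4705, 0.2058, 0.0561]
tool_rot: [0.001, 0.998, 0.063, 0.001]
contact_force: [-10.9, -6.7, 37.1]
gripper_width: 0.563
grasp_force: 18.3
[-1.35882908  2.22286278  0.04032729]
```

View pics/w3.png

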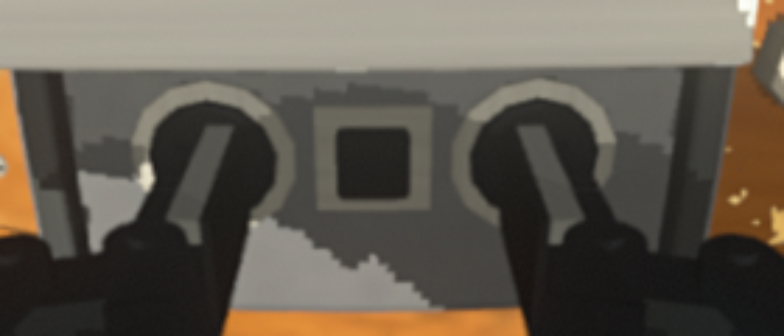

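Both tips are on their buttons, which have bottomed out, and the key is untouched. I'll ease the force slightly and hold.

```bash
python3 -m jog '[[0,0,-0.05,0],[0,0,-0.05,0],[0,0,-0.05,0],[0,0,-0.05,0],[0,0,-0.05,0],[0,0,-0.05,0],[0,0,-0.05,0],[0,0,-0.05,0],[0,0,-0.05,0],[0,0,-0.05,0],[0,0,-0.05,0],[0,0,-0.05,0],[0,0,-0.05,0],[0,0,-0.05,0],[0,0,-0.05,0],[0,0,-0.05,0],[0,0,-0.05,0],[0,0,-0.05,0],[0,0,-0.05,0],[0,0,-0.05,0]]'
for i in 1 2; do python3 -m jog '[[0,0,0,0],[0,0,0,0],[0,0,0,0],[0,0,0,0],[0,0,0,0],[0,0,0,0],[0,0,0,0],[0,0,0,0],[0,0,0,0],[0,0,0,0],[0,0,0,0],[0,0,0,0],[0,0,0,0],[0,0,0,0],[0,0,0,0],[0,0,0,0],[0,0,0,0],[0,0,0,0],[0,0,0,0],[0,0,0,0]]'; done
```

```text
t: 8.25
eef_pos: [0.4704, 0.2058, 0.0561]
tool_rot: [0.001, 0.998, 0.063, 0.001]
contact_force: [-9.0, -5.1, 31.1]
gripper_width: 0.559
grasp_force: 15.7
t: 9.92
eef_pos: [0.4704, 0.2058, 0.0561]
tool_rot: [0.001, 0.998, 0.063, 0.001]
contact_force: [-8.4, -6.2, 31.3]
gripper_width: 0.565
grasp_force: 15.7
t: 11.58
eef_pos: [0.4705, 0.2058, 0.0561]
tool_rot: [0.001, 0.998, 0.063, 0.001]
contact_force: [-8.3, -5.9, 31.7]
gripper_width: 0.557
grasp_force: 15.7
```

```bash
python3 -m jog '[[0,0,-0.4,0],[0,0,-0.8,0],[0,0,-1.2,0],[0,0,-2,0],[0,0,-4,0],[0,0,-7,0],[0,0,-10,0],[0,0,-13,0],[0,0,-15,0],[0,0,-15,0],[0,0,-15,0],[0,0,-15,0]]'; python3 - <<'E'
from h import *
c=bot.read_camera('wrist');cv2.imwrite('pics/w4.png',c['pixels'][...,::-1])
P=wpts(c);L=P-BOX;a=YAW;L[...,:2]=L[...,:2]@np.array([[np.cos(a),-np.sin(a)],[np.sin(a),np.cos(a)]])
for y in(.031,0,-.031):
    k=np.hypot(L[...,0]+.022,L[...,1]-y)<.006; k&=L[...,2]<.1; print(y,k.sum(),np.median(L[k],axis=0).round(4))
k=(L[...,2]>.076)&(L[...,2]<.1)&(abs(L[...,1])<.05)&(abs(L[...,0])<.07);print('face x',np.percentile(L[k,0],2))
E
```

```text
t: 12.58
eef_pos: [0.4697, 0.2055, 0.2031]
tool_rot: [0.0, 0.998, 0.063, -0.001]
contact_force: [-0.9, -0.0, -0.5]
gripper_width: 0.559
grasp_force: 0.0
0.031 118 [-0.0218  0.031   0.0664]
0 112 [-0.022  -0.0002  0.062 ]
-0.031 113 [-0.0218 -0.0313  0.0664]
face x 0.006772089381094376
```

View pics/w4.png

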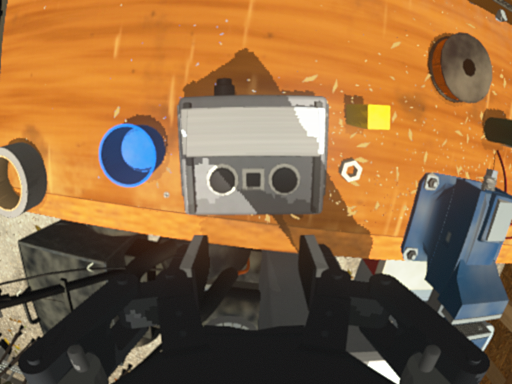

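The picture shows both buttons up at (222,180) and (285,180), the key up at (253,179), the guard back, and nothing around it moved.

```bash
python3 -c "
from station import bot
print(bot.hand_in())"
```

```text
the job is handed in; nothing more can be done
None
```

The job is handed in (no verdict came back): the guard was pushed back to its stop and left open, both reset buttons were held fully down together for about 5 s and are up again, the test key was not pressed, and nothing around the box appeared to move.

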